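# Put together the tiered cake stand on the lounge table

## Robot

A 6-joint arm with a two-finger parallel gripper is mounted at the origin on the work surface. World frame = base frame: x ahead of the robot, y to its left, z up, the work surface at z = 0. Lengths are in mm, angles in degrees, forces in N, time in s.
With the tool pointing down it reaches from about 375 to 750 mm from the base axis. Payload 9 kg.
Tool frame: the origin (TCP) lies midway between the tips of the shut fingers; the grasp point (between the pads) lies 19 mm behind it; z points along the fingers, y is the line along which they close (so a half turn about z gives the same grasp; the last joint's range is limited). The gripper opens to 85 mm and grips with 20 to 120 N. Pads are 22 mm wide; open, the fingers measure 114 mm over their backs; the gripper's body (76 mm by 85 mm) begins 54 mm behind the grasp point. The pads swing forward as they close: fully open they stand 13 mm farther back than shut.
Start: joints at [55.709, 5.964, 5.575, 89.605, 0, 77.527], TCP at [223.005, 557.051, 231.331] pointing down, gripper open.
Joint ranges: [-171.21, 171.21], [-48.23, 106.86], [-62.78, 66.21], [-105.2, 120.99], [-86.42, 89.51], [-180, 180]. Speed limits (degrees/s): [127.2, 127.2, 147.25, 180, 180, 180].

## Interface

Orientations are given as a 3x3 rotation matrix whose columns are the frame's x, y, z axes.
In Python, from cell import observe, cams, robot, find_in, outline_of, pinpoint gives the robot as it stands. The module is installed in compiled form; this text tells all that it offers.
- The arm moves only by the tool carry_out, never from a script. Its argument "targets" is a list of rows, each a list of 6 numbers: the shift along the tool's x, y, z in units of 25 mm (1.0 is 25 mm), then the turn, a rotation vector about the tool's x, y, z in units of 6 degrees (1.0 is 6 degrees). In form: [[tx, ty, tz, wx, wy, wz], ...]. A call has 1 to 12 rows; each row is the pose to reach, as a shift and turn from the pose commanded when the call began, along the tool's axes at that moment; what a row does not reach only later rows make up. A row lasts 1/10 s, in which the tool goes at most 50 mm and 8.59 degrees, less where a joint would pass 70% of its speed; a pose out of reach is approached as far as the arm can. A call with a gripper value outside its range is refused whole. "fingers" is the finger opening in mm, from 0 to 85.4, set as the call begins (left out, the last holds). The fingers move at their own pace and stop on an object; the grip force is fixed at half the most. Time passes only in rows, so rows that repeat a pose let the fingers close. It gives the time, the measured TCP pose, the force, the opening and the grip force at its end, in the units of the state.
- observe(): the state, without advancing time (a new reading comes with each control period).
- cams.grab_frame(name): name is "scene" or "top" or "wrist"; returns (picture, depth): 420x560x3 uint8, red, green, blue; 420x560 float32, mm along the optical axis (not along the pixel's ray), 0 where there is no reading.
- cams.get_calibration(name): a dict with "K" (3x3 intrinsics, pixels), "world_from_camera" (4x4, takes a point from camera to world coordinates). Camera axes: x right, y down, z forward; pixel columns grow to the right and rows downward; lengths in mm; the calibration is good to about 2 mm. A picture is of the moment at which its call begins: read the wrist's pose just before it. get_calibration takes no time and is no camera call; for the wrist camera it gives the pose at the moment of the call.
- robot.job_done(): hands the job in; it is judged then, once.
Trained networks look in the newest picture that a camera, given by its name, has taken for a name from the list of things; names that differ only in an ending like _2 or _b are one class to them, and where a whole thing is asked for, a point or a joint stands for the part that bears it (a point fixed in the world has none). Each returns a list of dicts, best first, with "score" (0 to 1); they miss things now and then, are a little off and sometimes report something else, mostly with a low value. They report only what shows in the picture. A call takes as long as a camera call.
- find_in(camera, thing): "location" ([x, y, z] in mm, in world coordinates, good to about 4 mm: the middle of the surface that is visible of it).
- outline_of(camera, thing): "region" (420x560 bool, what is visible of it).
- pinpoint(camera, thing): "location" ([x, y, z] in mm, in world coordinates, good to about 4 mm: a listed point, or the origin of a listed thing).
The state is a dict: "time": time; "joints": joint angles; "joint_velocities": joint speeds; "effort": joint torques, N m; "ee_pos": TCP position; "eef_rot": TCP orientation; "ft_force": force on the tool from outside, world axes, zero at the start; "moment": the same for the moment, N m; "finger_gap": finger opening in mm; "grip_force": force on a finger pad.
Only numpy, scipy, OpenCV 4.12 (cv2) and the standard library are available. Lean on these libraries where they do the work, as an engineer would, in place of code of your own. Each camera call takes 0.05 s, during which the arm holds its last target. There are 200 camera calls.

## Task

Put the three-tier cake stand together on the round slate board, one piece at a time from the bottom up: the largest tier centred on the slate, the middle tier on its post, the smallest tier on that, and the carrying knob on top. Seat every piece fully over the post beneath so that the stand is upright, let go of it, and leave the glasses, tealights and cork where they are.

Things in the scene. Friction and masses are not known exactly. Their poses are not given: they have to be found in the camera images.
- tier_large: Largest tier: wooden disc 160 mm across, 16 mm thick, with a plain upright steel post at its centre, 34 mm in diameter, top 88 mm above the disc's underside. A round recess under the disc (44 mm wide, 8 mm deep) fits over the post of the tier beneath: 5 mm play all round, underside then 80 mm above that tier's underside. Loose, about 380 g. Origin: centre of underside, z up.
- tier_medium: Middle tier: wooden disc 125 mm across, 16 mm thick, with a plain upright steel post at its centre, 34 mm in diameter, top 88 mm above the disc's underside. A round recess under the disc (44 mm wide, 8 mm deep) fits over the post of the tier beneath: 5 mm play all round, underside then 80 mm above that tier's underside. Loose, about 280 g. Origin: centre of underside, z up.
- tier_small: Smallest tier: wooden disc 90 mm across, 16 mm thick, with a plain upright steel post at its centre, 34 mm in diameter, top 88 mm above the disc's underside. A round recess under the disc (44 mm wide, 8 mm deep) fits over the post of the tier beneath: 5 mm play all round, underside then 80 mm above that tier's underside. Loose, about 200 g. Origin: centre of underside, z up.
- top_knob: Carrying knob: steel foot 60 mm across, 16 mm high, with an upright wooden knob 32 mm in diameter, top 56 mm above the underside. The same recess under the foot (44 mm wide, 8 mm deep) fits over a tier's post, underside then 80 mm above that tier's underside. Loose, about 100 g. Origin: centre of underside, z up.
- slate: Round dark slate board, 190 mm in diameter, 10 mm thick, lying on the table; it does not move. Origin: centre of its underside (its upper face is 10 mm higher), z up.
- tealight0: Tealight in an amber glass, 40 mm in diameter, 30 mm high, loose on the table; to be left alone. Origin: centre of the underside.
- tealight1: Another tealight, the same as tealight0, to be left alone. Origin: centre of the underside.
- cork: Mushroom-shaped bottle cork standing on end, 32 mm in diameter, 45 mm high, loose; to be left alone. Origin: centre of the underside.
- flute0: Tall glass flute, foot 66 mm in diameter, 220 mm high, loose, standing beyond the other things; to be left alone. Origin: centre of the underside.
- flute1: Another flute, the same as flute0, at the left side of the work area; to be left alone. Origin: centre of the underside.

How it is judged (in metres and radians):
On the way, in this order (a step that is already met when the one before it is completed fails the run):
1. the largest tier stands centred on the slate, released (horizontal distance between tier_large and slate below 0.015 m and z of tier_large in the frame of slate between 0.007 and 0.013 m and angle between tier_large's own z axis and vertical below 0.08 rad and linear speed of tier_large below 0.03 m/s and angular speed of tier_large below 0.3 rad/s and contact force between tier_large and the fingers below 0.1 N), for 0.2 s.
2. the middle tier sits on the largest, released (horizontal distance between tier_large and slate below 0.015 m and z of tier_large in the frame of slate between 0.007 and 0.013 m and angle between each of tier_large, tier_medium's own z axis and vertical below 0.08 rad and horizontal distance between tier_medium and tier_large below 0.008 m and z of tier_medium in the frame of tier_large between 0.076 and 0.084 m and linear speed of tier_medium below 0.03 m/s and angular speed of tier_medium below 0.3 rad/s and contact force between tier_medium and the fingers below 0.1 N), for 0.2 s.
3. the smallest tier sits on the middle one, released (horizontal distance between tier_large and slate below 0.015 m and z of tier_large in the frame of slate between 0.007 and 0.013 m and angle between each of tier_large, tier_medium, tier_small's own z axis and vertical below 0.08 rad and horizontal distance between tier_medium and tier_large below 0.008 m and z of tier_medium in the frame of tier_large between 0.076 and 0.084 m and horizontal distance between tier_small and tier_medium below 0.008 m and z of tier_small in the frame of tier_medium between 0.076 and 0.084 m and linear speed of tier_small below 0.03 m/s and angular speed of tier_small below 0.3 rad/s and contact force between tier_small and the fingers below 0.1 N), for 0.2 s.
4. the knob sits on the smallest tier, released (horizontal distance between tier_large and slate below 0.015 m and z of tier_large in the frame of slate between 0.007 and 0.013 m and angle between each of tier_large, tier_medium, tier_small, top_knob's own z axis and vertical below 0.08 rad and horizontal distance between tier_medium and tier_large below 0.008 m and z of tier_medium in the frame of tier_large between 0.076 and 0.084 m and horizontal distance between tier_small and tier_medium below 0.008 m and z of tier_small in the frame of tier_medium between 0.076 and 0.084 m and horizontal distance between top_knob and tier_small below 0.008 m and z of top_knob in the frame of tier_small between 0.076 and 0.084 m and linear speed of top_knob below 0.03 m/s and angular speed of top_knob below 0.3 rad/s and contact force between top_knob and the fingers below 0.1 N), for 0.2 s.
At the end, for the whole second after the job is handed in: The largest tier is within 15 mm of the slate's centre and flat on it; middle tier, smallest tier and knob each sit on the post beneath, underside 80 mm (+-4 mm) above that of the piece beneath and within 8 mm of its axis; all upright within 0.08 rad, released and at rest (all of step 4 and linear speed of each of tier_large, tier_medium, tier_small below 0.03 m/s and angular speed of each of tier_large, tier_medium, tier_small below 0.3 rad/s and contact force between each of tier_large, tier_medium, tier_small and the fingers below 0.1 N); the robot touches nothing.
It fails at once if a tealight is pushed more than 25 mm or knocked over (distance of tealight0 from where it was at the start of the episode above 0.025 m or angle between tealight0's own z axis and vertical above 0.5 rad).
It fails at once if a tealight is pushed more than 25 mm or knocked over (distance of tealight1 from where it was at the start of the episode above 0.025 m or angle between tealight1's own z axis and vertical above 0.5 rad).
It fails at once if the cork is pushed more than 25 mm or knocked over (distance of cork from where it was at the start of the episode above 0.025 m or angle between cork's own z axis and vertical above 0.5 rad).
It fails at once if a flute is pushed more than 25 mm or knocked over (distance of flute0 from where it was at the start of the episode above 0.025 m or angle between flute0's own z axis and vertical above 0.5 rad).
It fails at once if a flute is pushed more than 25 mm or knocked over (distance of flute1 from where it was at the start of the episode above 0.025 m or angle between flute1's own z axis and vertical above 0.5 rad).
It also fails if it takes over 128 s, if anything falls off the work surface, if the arm or the gripper's body presses on something with over 40 N, if the wrist force passes 120 N, or if a joint passes its speed limit or range.

## Working session

There is one attempt and no reset: what is moved stays moved. The work goes in short steps, Python scripts to look and compute and a tool call to move; the robot and the scene stay as the last step left them, time stands still between calls to the robot, and variables do not carry over. Pictures are saved under pics/ and viewed, at most 14 in all, crops included, and the job is handed in when it is done.

Besides the shell and the picture viewer there is one more tool, called after ">>>" as name([rows], argument=value, ...), one row to a line, values as JSON. carry_out: Moves the arm, as the interface text tells. Its arguments: {"type":"object","properties":{"targets":{"type":"array"},"fingers":{"type":"number"}},"required":["targets"]}

```bash
mkdir -p pics; cat > h.py <<'E'
import numpy as np, cv2
from cell import observe, cams, robot, find_in, outline_of, pinpoint
def pts(cam, d=None):
    c=cams.get_calibration(cam); pic,dep=cams.grab_frame(cam)
    K=c["K"];T=np.array(c["world_from_camera"])
    v,u=np.mgrid[0:420,0:560]
    P=np.stack([(u-K[0][2])/K[0][0]*dep,(v-K[1][2])/K[1][1]*dep,dep],-1)@T[:3,:3].T+T[:3,3]
    P[dep<=0]=np.nan
    return pic,P
E
python3 - <<'E'
from h import *
for c in("top","scene"):
    pic,P=pts(c); cv2.imwrite(f"pics/{c}0.png",pic[:,:,::-1])
    for t in "tier_large tier_medium tier_small top_knob slate tealight0 cork flute0".split():
        print(c,t,[(np.round(r["location"]).tolist(),round(r["score"],2)) for r in pinpoint(c,t)])
s=observe();print(s["ee_pos"],s["eef_rot"],s["finger_gap"],s["time"])
E
```

```text
top tier_large [([430.0, 326.0, -2.0], 0.89), ([636.0, 360.0, 2.0], 0.73)]
top tier_medium [([464.0, -300.0, -1.0], 0.59), ([654.0, 172.0, 1.0], 0.38)]
top tier_small [([450.0, 14.0, -1.0], 0.81), ([465.0, -298.0, -3.0], 0.49)]
top top_knob [([652.0, 173.0, 0.0], 0.58)]
top slate []
top tealight0 [([512.0, 143.0, 0.0], 0.75), ([504.0, -154.0, 0.0], 0.55)]
top cork [([602.0, -5.0, -0.0], 0.63)]
top flute0 [([787.0, 24.0, -2.0], 0.84), ([635.0, 361.0, 1.0], 0.63)]
scene tier_large [([432.0, 324.0, -1.0], 0.84)]
scene tier_medium [([457.0, -302.0, 1.0], 0.61)]
scene tier_small [([449.0, 20.0, 3.0], 0.77), ([643.0, -124.0, -1.0], 0.23)]
scene top_knob [([658.0, 173.0, -4.0], 0.8)]
scene slate [([643.0, -125.0, -4.0], 0.71)]
scene tealight0 [([505.0, -150.0, 0.0], 0.68), ([511.0, 142.0, -3.0], 0.59), ([448.0, 23.0, 0.0], 0.53)]
scene cork [([607.0, 1.0, 2.0], 0.57), ([790.0, 21.0, 2.0], 0.44)]
scene flute0 [([786.0, 23.0, 1.0], 0.84), ([636.0, 360.0, -0.0], 0.82)]
[223.01039371 557.04750994 231.33867912] [[-9.28373695e-01  3.71648057e-01  6.39461217e-05]
 [ 3.71648062e-01  9.28373692e-01  8.00795625e-05]
 [-2.96044833e-05  9.81092115e-05 -9.99999995e-01]] 85.16758074776158 0.9
```

View pics/top0.png

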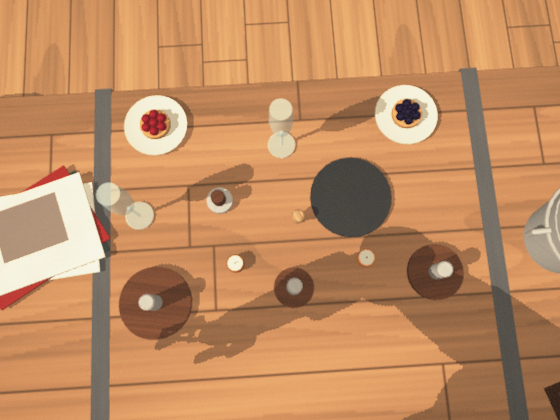

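View pics/scene0.png

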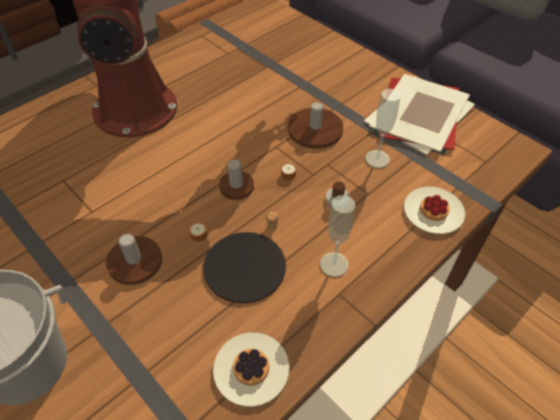

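The top picture shows the large tier at (156,302), medium at (435,272), small at (294,288), knob at (220,199) and slate at (350,197). The flutes stand at (281,145) and (139,215), tealights at (235,263) and (367,258), cork at (298,216). The scene view agrees with this layout. Next I'll measure centres from depth.

```bash
cat >> h.py <<'E'
def circ(P,c,r,zlo,zhi):
    m=(np.hypot(P[...,0]-c[0],P[...,1]-c[1])<r)&(P[...,2]>zlo)&(P[...,2]<zhi)
    q=P[m]
    if len(q)<20: return None
    (x,y),R=cv2.minEnclosingCircle(q[:,:2].astype(np.float32))
    return [round(float(a),1) for a in (x,y,R,np.median(q[:,2]),*np.median(q[:,:2],0),len(q))]
E
python3 - <<'E'
from h import *
for c in("top","scene"):
    pic,P=pts(c)
    for n,p,r,zt in [("L",(430,325),80,88),("M",(462,-300),63,88),("S",(450,17),45,88),("K",(655,173),30,56)]:
        print(c,n,"top",circ(P,p,35,zt-5,zt+6),"disc",circ(P,p,r+12,11,20))
    print(c,"slate",circ(P,(643,-125),105,6,14),"floor z",np.nanmedian(P[...,2]))
E
```

```text
top L top [434.4, 323.4, 16.9, 87.0, 434.4, 322.6, 201.0] disc [434.7, 323.8, 80.5, 15.5, 432.2, 320.6, 3680.0]
top M top [462.6, -305.3, 17.8, 87.4, 462.9, -304.9, 194.0] disc [463.2, -305.8, 63.0, 15.6, 459.6, -300.3, 2029.0]
top S top [448.3, 14.6, 16.7, 87.3, 447.6, 14.4, 185.0] disc [448.5, 14.4, 44.9, 15.7, 446.8, 16.0, 1034.0]
top K top [658.2, 172.4, 15.8, 55.4, 657.5, 171.6, 145.0] disc [658.7, 173.2, 30.6, 15.9, 651.1, 167.8, 320.0]
top slate [649.3, -132.1, 95.2, 9.9, 647.2, -131.5, 4651.0] floor z -0.48640076822334777
scene L top [435.4, 322.2, 19.1, 87.3, 435.3, 320.5, 77.0] disc [433.5, 323.9, 83.6, 15.9, 445.0, 310.6, 1414.0]
scene M top [462.4, -307.0, 17.2, 87.9, 464.9, -307.2, 162.0] disc [461.9, -307.0, 64.6, 16.3, 474.5, -316.3, 1592.0]
scene S top [447.2, 13.4, 18.2, 87.3, 450.2, 12.4, 111.0] disc [447.5, 13.2, 46.5, 16.0, 458.4, 2.7, 531.0]
scene K top [658.9, 170.3, 17.5, 55.2, 658.4, 170.9, 101.0] disc [658.3, 171.4, 31.3, 15.8, 647.7, 161.1, 100.0]
scene slate [650.8, -130.5, 97.6, 10.4, 652.8, -136.3, 4408.0] floor z -0.33165662310932476
```

```bash
cat >> h.py <<'E'
def go(*W):
    s=observe();R=np.array(s["eef_rot"]);p=np.array(s["ee_pos"])
    print("t",round(s["time"],2),"at",np.round(p,1),"gap",round(s["finger_gap"],1),"yaw",np.round(R[:2,0],3))
    for w in W: print(w,np.round((np.array(w)-p)@R/25,2))
E
python3 -c "
from h import *
go((434.5,323.5,150),(434.5,323.5,50))"
```

```text
t 1.0 at [223.  557.  231.3] gap 85.1 yaw [-0.928  0.372]
(434.5, 323.5, 150) [-11.33  -5.53   3.25]
(434.5, 323.5, 50) [-11.33  -5.53   7.25]
```

>>> carry_out([
  [-1.5,-0.75,0.4,0,0,0],
  [-3,-1.5,0.8,0,0,0],
  [-4.5,-2.2,1.3,0,0,0],
  [-6,-2.9,1.7,0,0,0],
  [-7.5,-3.7,2.2,0,0,0],
  [-9,-4.4,2.6,0,0,0],
  [-10.5,-5.1,3,0,0,0],
  [-11.33,-5.53,3.25,0,0,0],
  [-11.33,-5.53,3.25,0,0,0],
  [-11.33,-5.53,3.25,0,0,0],
], fingers=85)

```text
time: 2.0
ee_pos: [434.6, 323.2, 150.1]
eef_rot: [[-0.928, 0.373, -0.0], [0.373, 0.928, 0.0], [0.0, 0.0, -1.0]]
ft_force: [-0.5, 0.4, 0.4]
finger_gap: 84.9
grip_force: 0.0
```

>>> carry_out([
  [0,0,0.8,0,0,0],
  [0,0,1.6,0,0,0],
  [0,0,2.4,0,0,0],
  [0,0,3.2,0,0,0],
  [0,0,4,0,0,0],
  [0,0,4,0,0,0],
  [0,0,4,0,0,0],
])

```text
time: 2.7
ee_pos: [434.1, 324.2, 50.7]
eef_rot: [[-0.929, 0.37, 0.0], [0.37, 0.929, 0.0], [0.0, 0.0, -1.0]]
ft_force: [-0.2, -0.1, 0.3]
finger_gap: 84.8
grip_force: 0.0
```

>>> carry_out([
  [0,0,0,0,0,0],
  [0,0,0,0,0,0],
  [0,0,0,0,0,0],
  [0,0,0,0,0,0],
  [0,0,0,0,0,0],
  [0,0,0,0,0,0],
  [0,0,0,0,0,0],
  [0,0,0,0,0,0],
], fingers=20)

```text
time: 3.5
ee_pos: [435.2, 323.7, 51.0]
eef_rot: [[-0.928, 0.372, 0.001], [0.372, 0.928, 0.001], [-0.001, 0.001, -1.0]]
ft_force: [-0.9, 0.4, 5.3]
finger_gap: 32.7
grip_force: 60.2
```

>>> carry_out([
  [0,0,-0.3,0,0,0],
  [0,0,-0.8,0,0,0],
  [0,0,-1.4,0,0,0],
  [0,0,-2,0,0,0],
  [0,0,-2.6,0,0,0],
  [0,0,-3.2,0,0,0],
  [0,0,-3.8,0,0,0],
  [0,0,-4.4,0,0,0],
  [0,0,-4.8,0,0,0],
  [0,0,-5,0,0,0],
  [0,0,-5,0,0,0],
  [0,0,-5,0,0,0],
])

```text
time: 4.7
ee_pos: [434.4, 323.3, 174.5]
eef_rot: [[-0.928, 0.372, -0.001], [0.372, 0.928, -0.0], [0.001, -0.001, -1.0]]
ft_force: [-0.4, 0.2, -3.1]
finger_gap: 32.4
grip_force: 60.0
```

```bash
python3 -c "
from h import *
go((649.5,-132,176))
pic,P=pts('scene'); cv2.imwrite('pics/s1.png',pic[:,:,::-1])
print(observe()['ft_force'],observe()['grip_force'],observe()['moment'])"
```

```text
t 4.7 at [434.4 323.3 174.5] gap 32.4 yaw [-0.928  0.372]
(649.5, -132, 176) [-14.76 -13.71  -0.06]
[-0.05853899 -0.13902899 -3.51168996] 59.99274097930538 [ 0.05128373 -0.02822252  0.01450939]
```

View pics/s1.png

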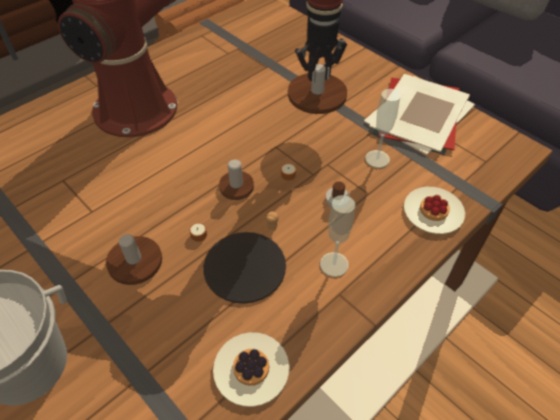

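The tier hangs level in the gripper at (318,92). I'll carry it to the slate.

>>> carry_out([
  [-0.3,-0.28,0,0,0,0],
  [-0.8,-0.74,0,0,0,0],
  [-1.5,-1.4,0,0,0,0],
  [-2.2,-2.05,0,0,0,0],
  [-2.9,-2.7,0,0,0,0],
  [-3.6,-3.35,0,0,0,0],
  [-4.3,-4,0,0,0,0],
  [-5,-4.65,0,0,0,0],
  [-5.7,-5.3,0,0,0,0],
  [-6.4,-5.95,0,0,0,0],
  [-7.1,-6.6,0,0,0,0],
  [-7.8,-7.25,0,0,0,0],
])

```text
time: 5.95
ee_pos: [548.3, 81.0, 174.5]
eef_rot: [[-0.928, 0.372, -0.001], [0.372, 0.928, -0.0], [0.001, -0.0, -1.0]]
ft_force: [0.7, 0.6, -3.3]
finger_gap: 32.2
grip_force: 60.1
```

>>> carry_out([
  [-0.7,-0.65,0,0,0,0],
  [-1.4,-1.3,0,0,0,0],
  [-2.1,-1.95,0,0,0,0],
  [-2.8,-2.6,0,0,0,0],
  [-3.5,-3.25,0,0,0,0],
  [-4.2,-3.9,0,0,0,0],
  [-4.9,-4.55,0,0,0,0],
  [-5.6,-5.2,0,0,0,0],
  [-6.2,-5.75,0,0,0,0],
  [-6.7,-6.2,0,0,0,0],
  [-6.96,-6.46,0,0,0,0],
  [-6.96,-6.46,0,0,0,0],
])

```text
time: 7.15
ee_pos: [649.5, -133.2, 174.3]
eef_rot: [[-0.928, 0.373, -0.001], [0.373, 0.928, 0.0], [0.001, -0.0, -1.0]]
ft_force: [-0.2, 0.7, -2.9]
finger_gap: 32.2
grip_force: 60.1
```

```bash
python3 -c "
from h import *
go((649.5,-132,70),(649.5,-132,61))"
```

```text
t 7.15 at [ 649.5 -133.2  174.3] gap 32.2 yaw [-0.928  0.373]
(649.5, -132, 70) [0.01 0.05 4.17]
(649.5, -132, 61) [0.01 0.05 4.53]
```

>>> carry_out([
  [0,0,0.3,0,0,0],
  [0,0,0.9,0,0,0],
  [0,0,1.5,0,0,0],
  [0,0,2.1,0,0,0],
  [0,0,2.7,0,0,0],
  [0,0,3.3,0,0,0],
  [0,0,3.8,0,0,0],
  [0,0,4.1,0,0,0],
  [0,0,4.2,0,0,0],
  [0,0,4.3,0,0,0],
  [0,0,4.3,0,0,0],
])

```text
time: 8.25
ee_pos: [650.0, -132.0, 67.9]
eef_rot: [[-0.928, 0.372, 0.001], [0.372, 0.928, -0.0], [-0.001, 0.0, -1.0]]
ft_force: [0.8, 0.4, -2.9]
finger_gap: 32.3
grip_force: 60.1
```

>>> carry_out([
  [0,0,0.05,0,0,0],
  [0,0,0.1,0,0,0],
  [0,0,0.15,0,0,0],
  [0,0,0.2,0,0,0],
  [0,0,0.24,0,0,0],
  [0,0,0.24,0,0,0],
])

```text
time: 8.85
ee_pos: [649.7, -131.9, 61.3]
eef_rot: [[-0.928, 0.372, -0.0], [0.372, 0.928, 0.0], [0.0, 0.0, -1.0]]
ft_force: [-0.1, -0.1, -4.1]
finger_gap: 32.6
grip_force: 60.1
```

>>> carry_out([
  [0,0,0.03,0,0,0],
  [0,0,0.06,0,0,0],
  [0,0,0.06,0,0,0],
])

```text
time: 9.15
ee_pos: [649.8, -132.0, 61.1]
eef_rot: [[-0.928, 0.372, 0.0], [0.372, 0.928, -0.0], [-0.0, -0.0, -1.0]]
ft_force: [-4.1, 0.2, 4.8]
finger_gap: 32.4
grip_force: 61.0
```

Contact. Release and rise.

>>> carry_out([
  [0,0,0,0,0,0],
  [0,0,0,0,0,0],
  [0,0,0,0,0,0],
  [0,0,0,0,0,0],
  [0,0,0,0,0,0],
  [0,0,0,0,0,0],
], fingers=85)

```text
time: 9.75
ee_pos: [649.8, -131.9, 60.0]
eef_rot: [[-0.928, 0.372, 0.0], [0.372, 0.928, 0.0], [0.0, 0.0, -1.0]]
ft_force: [-0.5, 0.2, -0.3]
finger_gap: 84.9
grip_force: 0.0
```

>>> carry_out([
  [0,0,-0.4,0,0,0],
  [0,0,-1.2,0,0,0],
  [0,0,-2,0,0,0],
  [0,0,-3,0,0,0],
  [0,0,-4,0,0,0],
  [0,0,-4,0,0,0],
])

```text
time: 10.35
ee_pos: [651.7, -132.7, 165.4]
eef_rot: [[-0.928, 0.372, 0.006], [0.372, 0.928, -0.003], [-0.007, -0.0, -1.0]]
ft_force: [0.2, 0.2, 0.9]
finger_gap: 85.1
grip_force: 0.0
```

```bash
python3 -c "
from h import *
go((463,-305.7,160),(463,-305.7,51))
pic,P=pts('scene')
print('L',circ(P,(649.5,-132),35,90,104),circ(P,(649.5,-132),95,22,31))
pic,P=pts('top')
print('L',circ(P,(649.5,-132),35,90,104),circ(P,(649.5,-132),95,22,31))
"
```

```text
t 10.35 at [ 651.7 -132.7  165.4] gap 85.1 yaw [-0.928  0.372]
(463, -305.7, 160) [ 4.44 -9.23  0.19]
(463, -305.7, 51) [ 4.47 -9.23  4.55]
L [648.4, -133.5, 18.4, 97.6, 650.3, -134.2, 181.0] [647.6, -132.5, 81.7, 26.5, 658.0, -143.5, 2904.0]
L None [680.0, -76.2, 46.3, 26.3, 684.8, -71.0, 191.0]
```

>>> carry_out([
  [0.5,-1.05,0,0,0,0],
  [1,-2.1,0,0,0,0],
  [1.6,-3.4,0,0,0,0],
  [2.2,-4.7,0,0,0,0],
  [2.8,-6,0,0,0,0],
  [3.4,-7.2,0,0,0,0],
  [3.9,-8.3,0,0,0,0],
  [4.25,-9,0,0,0,0],
  [4.34,-9.22,0,0,0,0],
  [4.34,-9.22,0,0,0,0],
  [4.34,-9.22,0,0,0,0],
])

```text
time: 11.55
ee_pos: [463.7, -304.9, 159.6]
eef_rot: [[-0.929, 0.371, -0.0], [0.371, 0.929, 0.001], [0.0, 0.001, -1.0]]
ft_force: [-0.3, 0.3, -0.2]
finger_gap: 84.9
grip_force: 0.0
```

```bash
python3 -c "
from h import *
go((463,-305.7,51))
pic,P=pts('top')
print('L',circ(P,(649.5,-132),35,90,104),circ(P,(649.5,-132),95,22,31))
"
```

```text
t 11.55 at [ 463.7 -304.9  159.6] gap 84.9 yaw [-0.929  0.371]
(463, -305.7, 51) [ 0.01 -0.04  4.34]
L [648.1, -132.2, 17.1, 97.3, 647.4, -131.8, 187.0] [649.0, -132.4, 80.6, 25.9, 644.9, -129.4, 3252.0]
```

>>> carry_out([
  [0,-0.02,0.8,0,0,0],
  [0,-0.04,1.8,0,0,0],
  [0,-0.04,2.8,0,0,0],
  [0,-0.04,3.8,0,0,0],
  [0,-0.04,4.34,0,0,0],
  [0,-0.04,4.34,0,0,0],
  [0,-0.04,4.34,0,0,0],
])

```text
time: 12.3
ee_pos: [463.5, -306.4, 52.3]
eef_rot: [[-0.929, 0.371, 0.0], [0.371, 0.929, -0.0], [-0.001, -0.0, -1.0]]
ft_force: [-0.1, 0.3, 0.0]
finger_gap: 85.0
grip_force: 0.0
```

>>> carry_out([
  [0,0,0,0,0,0],
  [0,0,0,0,0,0],
  [0,0,0,0,0,0],
  [0,0,0,0,0,0],
  [0,0,0,0,0,0],
  [0,0,0,0,0,0],
  [0,0,0,0,0,0],
  [0,0,0,0,0,0],
], fingers=20)

```text
time: 13.1
ee_pos: [463.4, -306.9, 52.5]
eef_rot: [[-0.928, 0.372, 0.001], [0.372, 0.928, -0.001], [-0.001, -0.0, -1.0]]
ft_force: [0.4, 1.2, 5.4]
finger_gap: 32.6
grip_force: 60.0
```

>>> carry_out([
  [0,0,-0.3,0,0,0],
  [0,0,-0.9,0,0,0],
  [0,0,-1.6,0,0,0],
  [0,0,-2.4,0,0,0],
  [0,0,-3.2,0,0,0],
  [0,0,-4,0,0,0],
  [0,0,-4.8,0,0,0],
  [0,0,-5.5,0,0,0],
  [0,0,-6,0,0,0],
  [0,0,-6.2,0,0,0],
  [0,0,-6.2,0,0,0],
  [0,0,-6.2,0,0,0],
])

```text
time: 14.3
ee_pos: [462.8, -306.2, 205.7]
eef_rot: [[-0.928, 0.372, -0.001], [0.372, 0.928, 0.001], [0.001, 0.001, -1.0]]
ft_force: [0.3, 1.2, -3.6]
finger_gap: 32.5
grip_force: 60.0
```

```bash
python3 -c "
from h import *
go((648.5,-132.3,205))
pic,P=pts('scene');s=observe();x,y,z=s['ee_pos']
print('M',circ(P,(x,y),66,z-51+11,z-51+20),np.array(s['eef_rot'])[2],s['ft_force'])
"
```

```text
t 14.3 at [ 462.8 -306.2  205.7] gap 32.5 yaw [-0.928  0.372]
(648.5, -132.3, 205) [-4.31  9.22  0.03]
M [462.2, -306.6, 64.1, 169.6, 476.3, -319.4, 1758.0] [ 1.40178788e-03  7.74964993e-04 -9.99998717e-01] [-0.34207208 -0.05032802 -4.18041733]
```

>>> carry_out([
  [-0.2,0.45,0,0,0,0],
  [-0.55,1.2,0,0,0,0],
  [-0.98,2.1,0,0,0,0],
  [-1.4,3,0,0,0,0],
  [-1.87,4,0,0,0,0],
  [-2.34,5,0,0,0,0],
  [-2.8,6,0,0,0,0],
  [-3.27,7,0,0,0,0],
  [-3.7,7.9,0,0,0,0],
  [-4.05,8.65,0,0,0,0],
  [-4.25,9.1,0,0,0,0],
  [-4.31,9.22,0,0,0,0],
])

```text
time: 15.55
ee_pos: [649.2, -131.2, 205.8]
eef_rot: [[-0.929, 0.37, -0.001], [0.37, 0.929, 0.001], [0.001, 0.0, -1.0]]
ft_force: [-0.4, 0.0, -3.8]
finger_gap: 32.2
grip_force: 60.1
```

>>> carry_out([
  [0,0,0.3,0,0,0],
  [0,0,0.8,0,0,0],
  [0,0,1.3,0,0,0],
  [0,0,1.6,0,0,0],
  [0,0,1.8,0,0,0],
  [0,0,1.8,0,0,0],
  [0,0,1.8,0,0,0],
])

```text
time: 16.25
ee_pos: [648.8, -132.7, 161.9]
eef_rot: [[-0.928, 0.372, 0.0], [0.372, 0.928, -0.0], [-0.0, 0.0, -1.0]]
ft_force: [0.1, -0.4, -3.3]
finger_gap: 32.8
grip_force: 60.1
```

```bash
python3 -c "
from h import *
pic,P=pts('scene');s=observe();x,y,z=s['ee_pos']
go((648.6,-132.5,142))
print('M',circ(P,(x,y),66,z-51+11,z-51+20),'L',circ(P,(649,-132),90,20,32),s['ft_force'])
"
```

```text
t 16.3 at [ 648.9 -132.7  162.2] gap 32.5 yaw [-0.928  0.372]
(648.6, -132.5, 142) [0.02 0.   0.81]
M [647.3, -134.0, 63.5, 125.8, 662.8, -149.1, 1631.0] L [648.5, -133.9, 80.8, 26.5, 676.0, -159.3, 2088.0] [ 0.77476412  0.27047672 -4.03231376]
```

>>> carry_out([
  [0,0,0.1,0,0,0],
  [0,0,0.2,0,0,0],
  [0,0,0.3,0,0,0],
  [0,0,0.4,0,0,0],
  [0,0,0.5,0,0,0],
  [0,0,0.6,0,0,0],
  [0,0,0.7,0,0,0],
  [0,0,0.76,0,0,0],
  [0,0,0.8,0,0,0],
  [0,0,0.8,0,0,0],
])

```text
time: 17.3
ee_pos: [648.8, -132.6, 142.5]
eef_rot: [[-0.928, 0.372, 0.001], [0.372, 0.928, -0.0], [-0.001, 0.0, -1.0]]
ft_force: [-3.0, 0.7, 4.4]
finger_gap: 32.2
grip_force: 60.8
```

Contact comes at the seated height (142.5 − 52.4 ≈ 90). Release and rise.

>>> carry_out([
  [0,0,0,0,0,0],
  [0,0,0,0,0,0],
  [0,0,0,0,0,0],
  [0,0,0,0,0,0],
  [0,0,0,0,0,0],
  [0,0,0,0,0,0],
], fingers=85)

```text
time: 17.9
ee_pos: [648.7, -132.6, 141.5]
eef_rot: [[-0.928, 0.372, -0.0], [0.372, 0.928, 0.0], [0.0, 0.0, -1.0]]
ft_force: [-0.3, -0.1, -0.5]
finger_gap: 84.9
grip_force: 0.0
```

>>> carry_out([
  [0,0,-0.3,0,0,0],
  [0,0,-1,0,0,0],
  [0,0,-1.8,0,0,0],
  [0,0,-2.6,0,0,0],
  [0,0,-3.2,0,0,0],
  [0,0,-3.2,0,0,0],
  [0,0,-3.2,0,0,0],
])

```text
time: 18.6
ee_pos: [648.8, -132.6, 221.6]
eef_rot: [[-0.928, 0.372, 0.001], [0.372, 0.928, -0.0], [-0.001, 0.0, -1.0]]
ft_force: [-0.1, 0.3, -0.3]
finger_gap: 85.2
grip_force: 0.0
```

```bash
python3 -c "
from h import *
go((448.3,14.2,220),(448.3,14.2,51))
pic,P=pts('scene')
print('M',circ(P,(649,-132),35,172,184),circ(P,(649,-132),70,100,112))
print('L',circ(P,(649,-132),90,20,32))
"
```

```text
t 18.6 at [ 648.8 -132.6  221.6] gap 85.2 yaw [-0.928  0.372]
(448.3, 14.2, 220) [9.63 2.47 0.06]
(448.3, 14.2, 51) [9.63 2.47 6.82]
M [648.5, -134.2, 17.5, 177.8, 650.0, -135.5, 188.0] [648.5, -133.1, 64.0, 106.3, 659.4, -145.3, 1848.0]
L [649.3, -134.0, 80.8, 26.4, 680.8, -162.5, 1815.0]
```

>>> carry_out([
  [0.6,0.15,0,0,0,0],
  [1.6,0.41,0,0,0,0],
  [2.8,0.72,0,0,0,0],
  [4.1,1.05,0,0,0,0],
  [5.4,1.39,0,0,0,0],
  [6.7,1.72,0,0,0,0],
  [8,2.05,0,0,0,0],
  [9,2.31,0,0,0,0],
  [9.5,2.44,0,0,0,0],
  [9.63,2.47,0,0,0,0],
  [9.63,2.47,0,0,0,0],
])

```text
time: 19.75
ee_pos: [448.0, 14.3, 221.0]
eef_rot: [[-0.928, 0.371, -0.0], [0.371, 0.928, 0.0], [0.0, -0.0, -1.0]]
ft_force: [0.8, -0.1, -0.8]
finger_gap: 84.7
grip_force: 0.0
```

>>> carry_out([
  [0,0,0.8,0,0,0],
  [0,0,1.8,0,0,0],
  [0,0,2.8,0,0,0],
  [0,0,3.8,0,0,0],
  [0,0,4.8,0,0,0],
  [0,0,5.8,0,0,0],
  [0,0,6.5,0,0,0],
  [0,0,6.8,0,0,0],
  [0,0,6.8,0,0,0],
  [0,0,6.8,0,0,0],
])

```text
time: 20.75
ee_pos: [448.7, 13.9, 52.2]
eef_rot: [[-0.928, 0.372, 0.001], [0.372, 0.928, -0.0], [-0.001, 0.0, -1.0]]
ft_force: [0.2, 0.0, 0.4]
finger_gap: 85.2
grip_force: 0.0
```

>>> carry_out([
  [0,0,0,0,0,0],
  [0,0,0,0,0,0],
  [0,0,0,0,0,0],
  [0,0,0,0,0,0],
  [0,0,0,0,0,0],
  [0,0,0,0,0,0],
  [0,0,0,0,0,0],
  [0,0,0,0,0,0],
], fingers=20)

```text
time: 21.55
ee_pos: [448.5, 14.2, 52.1]
eef_rot: [[-0.928, 0.372, 0.001], [0.372, 0.928, -0.0], [-0.001, 0.0, -1.0]]
ft_force: [-1.2, 0.7, 5.6]
finger_gap: 32.5
grip_force: 59.5
```

```bash
python3 -c "
from h import *
go((448.3,14.2,290))
pic,P=pts('top')
print('M',circ(P,(649,-132),35,172,184),circ(P,(649,-132),70,100,112))
"
```

```text
t 21.55 at [448.5  14.2  52.1] gap 32.5 yaw [-0.928  0.372]
(448.3, 14.2, 290) [-0.   -0.   -9.52]
M [647.4, -132.7, 17.2, 177.4, 647.0, -132.3, 217.0] [648.2, -133.4, 62.7, 105.8, 642.5, -128.9, 2259.0]
```

>>> carry_out([
  [0,0,-0.3,0,0,0],
  [0,0,-1,0,0,0],
  [0,0,-2,0,0,0],
  [0,0,-3,0,0,0],
  [0,0,-4,0,0,0],
  [0,0,-5,0,0,0],
  [0,0,-6,0,0,0],
  [0,0,-7,0,0,0],
  [0,0,-8,0,0,0],
  [0,0,-9,0,0,0],
  [0,0,-9.4,0,0,0],
  [0,0,-9.52,0,0,0],
])

```text
time: 22.8
ee_pos: [448.4, 14.1, 290.3]
eef_rot: [[-0.928, 0.372, 0.001], [0.372, 0.928, -0.0], [-0.001, 0.0, -1.0]]
ft_force: [-0.2, -0.4, -2.6]
finger_gap: 32.4
grip_force: 59.9
```

```bash
python3 -c "
from h import *
pic,P=pts('scene');s=observe();x,y,z=s['ee_pos']
go((648.5,-132.8,290))
print('S',circ(P,(x,y),48,z-52+11,z-52+20),s['ft_force'],np.round(s['joints']))
"
```

```text
t 22.85 at [448.2  14.2 289.7] gap 32.5 yaw [-0.928  0.372]
(648.5, -132.8, 290) [-9.62 -2.48 -0.01]
S [448.3, 13.9, 47.5, 254.3, 459.7, 1.7, 686.0] [-0.07561043 -0.4367049  -1.63554299] [-15. -19. -12.  97.   0.   7.]
```

>>> carry_out([
  [-0.5,-0.13,0,0,0,0],
  [-1.4,-0.36,0,0,0,0],
  [-2.4,-0.62,0,0,0,0],
  [-3.4,-0.88,0,0,0,0],
  [-4.4,-1.13,0,0,0,0],
  [-5.4,-1.39,0,0,0,0],
  [-6.4,-1.65,0,0,0,0],
  [-7.4,-1.91,0,0,0,0],
  [-8.4,-2.17,0,0,0,0],
  [-9.2,-2.37,0,0,0,0],
  [-9.55,-2.46,0,0,0,0],
  [-9.62,-2.48,0,0,0,0],
])

```text
time: 24.05
ee_pos: [648.3, -133.2, 286.9]
eef_rot: [[-0.928, 0.372, -0.003], [0.372, 0.928, 0.001], [0.003, 0.0, -1.0]]
ft_force: [0.1, 0.1, -2.5]
finger_gap: 32.5
grip_force: 59.8
```

>>> carry_out([
  [0,0,0.2,0,0,0],
  [0,0,0.6,0,0,0],
  [0,0,1.1,0,0,0],
  [0,0,1.5,0,0,0],
  [0,0,1.8,0,0,0],
  [0,0,1.9,0,0,0],
  [0,0,1.9,0,0,0],
  [0,0,1.9,0,0,0],
])

```text
time: 24.85
ee_pos: [648.5, -132.8, 242.6]
eef_rot: [[-0.928, 0.372, 0.001], [0.372, 0.928, -0.0], [-0.001, 0.0, -1.0]]
ft_force: [0.4, 0.3, -1.9]
finger_gap: 32.9
grip_force: 59.8
```

```bash
python3 -c "
from h import *
pic,P=pts('scene');s=observe();x,y,z=s['ee_pos']
go((648.5,-132.8,222.3))
print('S',circ(P,(x,y),48,z-52+11,z-52+20),'M',circ(P,(649,-132),70,100,112),s['ft_force'])
"
```

```text
t 24.9 at [ 648.6 -132.8  242.7] gap 32.3 yaw [-0.928  0.372]
(648.5, -132.8, 222.3) [ 0.   -0.    0.82]
S [647.7, -134.6, 46.1, 206.8, 660.4, -146.9, 905.0] M [647.3, -134.3, 63.6, 106.4, 663.6, -149.5, 1656.0] [ 0.89306168  0.08707789 -2.5051644 ]
```

>>> carry_out([
  [0,0,0.1,0,0,0],
  [0,0,0.2,0,0,0],
  [0,0,0.3,0,0,0],
  [0,0,0.4,0,0,0],
  [0,0,0.5,0,0,0],
  [0,0,0.6,0,0,0],
  [0,0,0.7,0,0,0],
  [0,0,0.76,0,0,0],
  [0,0,0.8,0,0,0],
  [0,0,0.8,0,0,0],
])

```text
time: 25.9
ee_pos: [648.4, -132.7, 222.2]
eef_rot: [[-0.928, 0.372, 0.0], [0.372, 0.928, -0.0], [-0.0, 0.0, -1.0]]
ft_force: [-0.5, -0.3, -1.4]
finger_gap: 32.2
grip_force: 59.9
```

>>> carry_out([
  [0,0,0.02,0,0,0],
  [0,0,0.04,0,0,0],
  [0,0,0.04,0,0,0],
])

```text
time: 26.2
ee_pos: [648.6, -132.8, 222.1]
eef_rot: [[-0.928, 0.372, 0.001], [0.372, 0.928, -0.001], [-0.001, -0.0, -1.0]]
ft_force: [-1.5, 0.6, 5.8]
finger_gap: 32.5
grip_force: 60.6
```

>>> carry_out([
  [0,0,0,0,0,0],
  [0,0,0,0,0,0],
  [0,0,0,0,0,0],
  [0,0,0,0,0,0],
  [0,0,0,0,0,0],
  [0,0,0,0,0,0],
], fingers=85)

```text
time: 26.8
ee_pos: [648.4, -132.7, 221.0]
eef_rot: [[-0.928, 0.372, -0.0], [0.372, 0.928, 0.0], [0.0, 0.0, -1.0]]
ft_force: [0.4, -0.2, -0.2]
finger_gap: 85.0
grip_force: 0.0
```

>>> carry_out([
  [0,0,-0.3,0,0,0],
  [0,0,-1,0,0,0],
  [0,0,-1.8,0,0,0],
  [0,0,-2.6,0,0,0],
  [0,0,-3.2,0,0,0],
  [0,0,-3.2,0,0,0],
  [0,0,-3.2,0,0,0],
])

```text
time: 27.5
ee_pos: [648.6, -132.8, 301.1]
eef_rot: [[-0.928, 0.372, 0.001], [0.372, 0.928, -0.0], [-0.001, 0.0, -1.0]]
ft_force: [-0.4, -0.0, 0.0]
finger_gap: 84.9
grip_force: 0.0
```

```bash
python3 -c "
from h import *
go((658.5,172.8,300),(658.5,172.8,25))
pic,P=pts('scene');cv2.imwrite('pics/s2.png',pic[:,:,::-1])
print('S',circ(P,(649,-132),35,252,264),circ(P,(649,-132),52,180,192))
print('M',circ(P,(649,-132),70,100,112))
"
```

```text
t 27.5 at [ 648.6 -132.8  301.1] gap 84.9 yaw [-0.928  0.372]
(658.5, 172.8, 300) [ 4.17 11.5   0.04]
(658.5, 172.8, 25) [ 4.18 11.49 11.04]
S [647.3, -133.7, 17.4, 257.6, 649.4, -135.3, 202.0] [648.3, -133.2, 46.1, 186.4, 659.4, -144.6, 962.0]
M [648.4, -133.7, 63.3, 106.3, 667.0, -152.9, 1489.0]
```

View pics/s2.png

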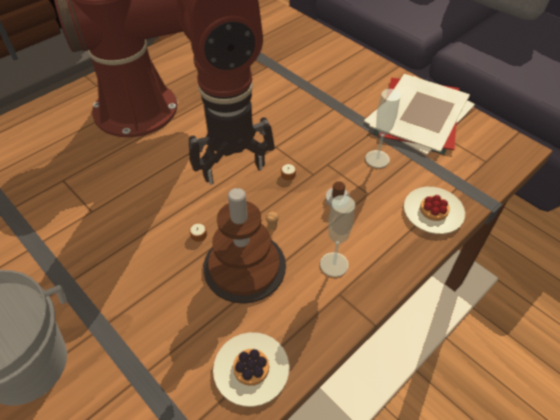

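The three tiers stand stacked on the slate around (243,250), upright, with the gripper clear above. Next is the knob at (338,192).

>>> carry_out([
  [0.25,0.7,0,0,0,0],
  [0.65,1.8,0,0,0,0],
  [1.16,3.2,0,0,0,0],
  [1.67,4.6,0,0,0,0],
  [2.18,6,0,0,0,0],
  [2.69,7.4,0,0,0,0],
  [3.2,8.8,0,0,0,0],
  [3.66,10.1,0,0,0,0],
  [4.02,11.1,0,0,0,0],
  [4.17,11.5,0,0,0,0],
  [4.17,11.5,0,0,0,0],
])

```text
time: 28.65
ee_pos: [657.8, 174.6, 300.3]
eef_rot: [[-0.929, 0.37, -0.001], [0.37, 0.929, 0.0], [0.001, -0.0, -1.0]]
ft_force: [-0.4, 0.4, 0.2]
finger_gap: 84.8
grip_force: 0.0
```

>>> carry_out([
  [0,0,0.8,0,0,0],
  [0,0,1.8,0,0,0],
  [0,0,3,0,0,0],
  [0,0,4.2,0,0,0],
  [0,0,5.4,0,0,0],
  [0,0,6.6,0,0,0],
  [0,0,7.6,0,0,0],
  [0,0,8,0,0,0],
  [0,0,8,0,0,0],
  [0,0,8,0,0,0],
])

```text
time: 29.65
ee_pos: [659.1, 172.4, 102.4]
eef_rot: [[-0.928, 0.372, 0.001], [0.372, 0.928, 0.0], [-0.001, 0.001, -1.0]]
ft_force: [-0.1, -0.2, 0.6]
finger_gap: 85.2
grip_force: 0.0
```

```bash
python3 -c "
from h import *
go((658.5,172.3,25))
pic,P=pts('top')
print('S',circ(P,(649,-132),35,252,264),circ(P,(649,-132),52,180,192))
print('M',circ(P,(649,-132),70,100,112))
pic,P=pts('wrist');cv2.imwrite('pics/w1.png',pic[:,:,::-1])
print('K',circ(P,(658.5,172.5),30,50,62),circ(P,(658.5,172.5),40,11,20))
"
```

```text
t 29.65 at [659.1 172.4 102.4] gap 85.2 yaw [-0.928  0.372]
(658.5, 172.3, 25) [ 0.02 -0.01  3.1 ]
S [647.7, -133.2, 17.3, 257.4, 647.5, -132.5, 253.0] [648.5, -133.2, 45.6, 185.8, 638.8, -125.2, 1153.0]
M [648.1, -133.0, 62.7, 105.7, 619.3, -109.7, 1149.0]
K [656.6, 173.8, 15.9, 55.7, 655.1, 174.5, 1637.0] [656.9, 174.1, 30.2, 15.9, 645.5, 181.8, 2383.0]
```

View pics/w1.png

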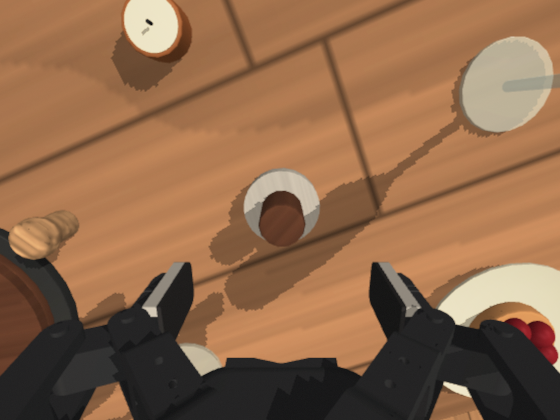

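The wrist view shows the knob upright at (282,210), between the fingers, with nothing in their way. I'll descend and grip.

>>> carry_out([
  [0,0,0.6,0,0,0],
  [0,0,1.3,0,0,0],
  [0,0,2,0,0,0],
  [0,0,2.6,0,0,0],
  [0,0,3,0,0,0],
  [0,0,3.1,0,0,0],
  [0,0,3.1,0,0,0],
  [0,0,3.1,0,0,0],
])

```text
time: 30.55
ee_pos: [659.1, 173.0, 24.5]
eef_rot: [[-0.928, 0.372, 0.001], [0.372, 0.928, 0.0], [-0.001, 0.001, -1.0]]
ft_force: [0.3, 0.5, -0.1]
finger_gap: 85.1
grip_force: 0.0
```

>>> carry_out([
  [0,0,0,0,0,0],
  [0,0,0,0,0,0],
  [0,0,0,0,0,0],
  [0,0,0,0,0,0],
  [0,0,0,0,0,0],
  [0,0,0,0,0,0],
  [0,0,0,0,0,0],
  [0,0,0,0,0,0],
], fingers=20)

```text
time: 31.35
ee_pos: [658.8, 173.0, 24.1]
eef_rot: [[-0.928, 0.372, 0.001], [0.372, 0.928, 0.0], [-0.001, 0.0, -1.0]]
ft_force: [-0.9, -0.7, 4.4]
finger_gap: 30.7
grip_force: 59.3
```

>>> carry_out([
  [0,0,-0.3,0,0,0],
  [0,0,-1,0,0,0],
  [0,0,-2,0,0,0],
  [0,0,-3,0,0,0],
  [0,0,-4.2,0,0,0],
  [0,0,-5.4,0,0,0],
  [0,0,-6.6,0,0,0],
  [0,0,-7.8,0,0,0],
  [0,0,-9,0,0,0],
  [0,0,-10,0,0,0],
  [0,0,-10.8,0,0,0],
  [0,0,-11.2,0,0,0],
])

```text
time: 32.55
ee_pos: [658.7, 173.0, 307.0]
eef_rot: [[-0.928, 0.372, 0.003], [0.372, 0.928, 0.0], [-0.003, 0.001, -1.0]]
ft_force: [0.1, 0.2, -0.8]
finger_gap: 30.6
grip_force: 59.3
```

```bash
python3 -c "
from h import *
go((648.3,-133,305))
pic,P=pts('scene');s=observe();x,y,z=s['ee_pos']
print('K',circ(P,(x,y),36,z-25+9,z-25+20),s['ft_force'],s['grip_force'])
"
```

```text
t 32.55 at [658.7 173.  307. ] gap 30.6 yaw [-0.928  0.372]
(648.3, -133, 305) [ -4.16 -11.52   0.07]
K [658.2, 171.0, 30.9, 298.5, 670.2, 157.8, 278.0] [ 0.09382235 -0.06326363  0.01304756] 59.3271142244339
```

>>> carry_out([
  [-0.25,-0.7,0,0,0,0],
  [-0.65,-1.8,0,0,0,0],
  [-1.08,-3,0,0,0,0],
  [-1.52,-4.2,0,0,0,0],
  [-1.95,-5.4,0,0,0,0],
  [-2.38,-6.6,0,0,0,0],
  [-2.82,-7.8,0,0,0,0],
  [-3.25,-9,0,0,0,0],
  [-3.65,-10.1,0,0,0,0],
  [-3.97,-11,0,0,0,0],
  [-4.12,-11.4,0,0,0,0],
  [-4.16,-11.5,0,0,0,0],
])

```text
time: 33.8
ee_pos: [647.5, -133.9, 302.5]
eef_rot: [[-0.928, 0.373, -0.001], [0.373, 0.928, 0.001], [0.002, 0.0, -1.0]]
ft_force: [0.6, -0.3, -1.2]
finger_gap: 30.4
grip_force: 59.4
```

>>> carry_out([
  [0,0,0.1,0,0,0],
  [0,0,0.2,0,0,0],
  [0,0,0.3,0,0,0],
  [0,0,0.3,0,0,0],
])

```text
time: 34.2
ee_pos: [648.1, -131.7, 295.5]
eef_rot: [[-0.929, 0.371, -0.001], [0.371, 0.929, 0.0], [0.001, 0.0, -1.0]]
ft_force: [0.9, -0.3, -1.3]
finger_gap: 30.8
grip_force: 59.4
```

```bash
python3 -c "
from h import *
go((648.4,-132.5,275))
pic,P=pts('scene');s=observe();x,y,z=s['ee_pos']
print('K',circ(P,(x,y),36,z-25+9,z-25+20),'S',circ(P,(649,-132),52,180,192),s['ft_force'])
"
```

```text
t 34.2 at [ 648.1 -131.7  295.5] gap 30.8 yaw [-0.929  0.371]
(648.4, -132.5, 275) [-0.03 -0.03  0.82]
K [647.5, -133.5, 30.0, 287.4, 661.9, -144.7, 342.0] S [647.9, -132.8, 46.8, 186.4, 659.4, -144.4, 970.0] [ 0.37170706 -0.03809205 -0.578157  ]
```

Aligned within about 1 mm. I'll lower it.

>>> carry_out([
  [0,0,0.1,0,0,0],
  [0,0,0.2,0,0,0],
  [0,0,0.3,0,0,0],
  [0,0,0.4,0,0,0],
  [0,0,0.5,0,0,0],
  [0,0,0.6,0,0,0],
  [0,0,0.7,0,0,0],
  [0,0,0.76,0,0,0],
  [0,0,0.8,0,0,0],
  [0,0,0.8,0,0,0],
])

```text
time: 35.25
ee_pos: [648.1, -132.6, 275.9]
eef_rot: [[-0.928, 0.372, -0.0], [0.372, 0.928, 0.0], [0.0, 0.0, -1.0]]
ft_force: [-0.4, 1.1, -0.4]
finger_gap: 30.5
grip_force: 59.4
```

>>> carry_out([
  [0,0,0.03,0,0,0],
  [0,0,0.06,0,0,0],
  [0,0,0.06,0,0,0],
])

```text
time: 35.55
ee_pos: [648.1, -132.6, 274.5]
eef_rot: [[-0.928, 0.372, -0.0], [0.372, 0.928, 0.0], [0.0, 0.0, -1.0]]
ft_force: [-1.3, 0.6, -0.7]
finger_gap: 30.3
grip_force: 59.4
```

>>> carry_out([
  [0,0,0.03,0,0,0],
  [0,0,0.03,0,0,0],
])

```text
time: 35.75
ee_pos: [648.2, -132.6, 274.1]
eef_rot: [[-0.928, 0.372, 0.001], [0.372, 0.928, -0.0], [-0.001, 0.0, -1.0]]
ft_force: [-0.2, 0.4, 0.9]
finger_gap: 30.7
grip_force: 59.5
```

Contact at the seated height. Release and rise.

>>> carry_out([
  [0,0,0,0,0,0],
  [0,0,0,0,0,0],
  [0,0,0,0,0,0],
  [0,0,0,0,0,0],
  [0,0,0,0,0,0],
  [0,0,0,0,0,0],
], fingers=85)

```text
time: 36.35
ee_pos: [648.1, -132.6, 273.8]
eef_rot: [[-0.928, 0.372, 0.0], [0.372, 0.928, 0.0], [0.0, 0.0, -1.0]]
ft_force: [0.6, -0.3, -0.2]
finger_gap: 84.7
grip_force: 0.0
```

>>> carry_out([
  [0,0,-0.3,0,0,0],
  [0,0,-0.9,0,0,0],
  [0,0,-1.6,0,0,0],
  [0,0,-2.3,0,0,0],
  [0,0,-2.8,0,0,0],
  [0,0,-2.8,0,0,0],
  [0,0,-2.8,0,0,0],
])

```text
time: 37.05
ee_pos: [648.3, -132.7, 343.8]
eef_rot: [[-0.928, 0.372, 0.0], [0.372, 0.928, -0.0], [-0.0, 0.0, -1.0]]
ft_force: [1.3, -0.1, -0.0]
finger_gap: 85.2
grip_force: 0.0
```

```bash
python3 -c "
from h import *
go()
pic,P=pts('scene');cv2.imwrite('pics/s3.png',pic[:,:,::-1])
for n,r,z in (('K',25,306),('Kf',36,266),('S',52,186),('M',70,106),('L',90,26)): print(n,circ(P,(648,-133),r,z-6,z+6))
"
```

```text
t 37.05 at [ 648.3 -132.7  343.8] gap 85.2 yaw [-0.928  0.372]
K [647.9, -134.2, 16.1, 305.8, 649.5, -135.8, 191.0]
Kf [647.4, -133.4, 31.2, 266.2, 657.5, -143.4, 426.0]
S [647.9, -134.3, 46.2, 186.3, 660.0, -145.5, 957.0]
M [647.7, -134.0, 63.3, 106.4, 667.2, -153.1, 1497.0]
L [648.0, -133.4, 80.7, 26.3, 680.8, -162.7, 1813.0]
```

View pics/s3.png

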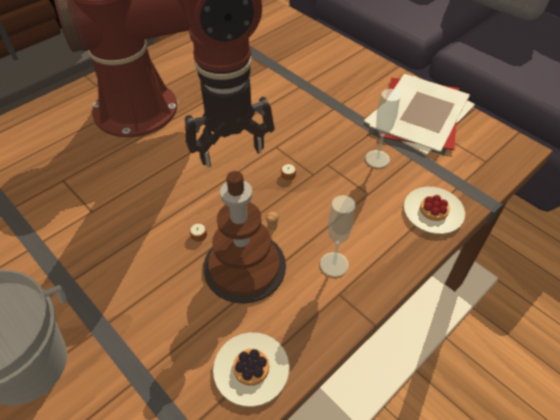

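The picture shows the full stand upright around (240,240), with the knob on top at (236,183) and the gripper clear above. All layers sit at their seated heights and are coaxial within about 1 mm. The glasses, tealights and cork are where they were.

```bash
python3 -c "
from cell import robot
print(robot.job_done())"
```

```text
the job is handed in; nothing more can be done
None
```

The cake stand is assembled on the slate and the job is handed in at about 37 s: all three tiers and the knob are seated, upright and released, and the glasses, tealights and cork were left alone; the hand-in call gave no verdict.

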